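# Close up the driver-bit case

### The arm

A 6-joint arm with a two-finger parallel gripper is mounted at the origin on the work surface. World frame = base frame: x ahead of the robot, y to its left, z up, the work surface at z = 0. Lengths are in mm, angles in rad, forces in N, time in s.
With the tool pointing down it reaches from about 400 to 925 mm from the base axis. Payload 12.5 kg.
Tool frame: the origin (TCP) lies at the very end of the fingers, on their centre line; the grasp point (between the pads) lies 19 mm behind it; z points along the fingers, y is the line along which they close (so a half turn about z gives the same grasp; the last joint's range is limited). The gripper opens to 95 mm and grips with 3 to 60 N. Pads are 20 mm wide; open, the fingers measure 119 mm over their backs; the gripper's body (75 mm by 180 mm) begins 59 mm behind the grasp point.
Start: joints at [1.108, 0.491, 1.559, -0, 1.092, -0.106], TCP at [218.283, 585.661, 214.661] pointing down, gripper open.
Joint ranges: [-3.1, 3.1], [-0.84, 2.19], [0.05, 2.79], [-1.13, 4.28], [0.06, 2.93], [-2.69, 2.69]. Speed limits (rad/s): [2.22, 2.22, 2.79, 3.14, 3.14, 3.14].

### API

Orientations are given as a unit quaternion [x, y, z, w].
In Python, from plant import ctrl gives the robot as it stands.
- The arm moves only by the shell command python3 -m pendant 'ROWS'. ROWS is a JSON object of lists of equal length, an entry for each row: "translation": the shift along the tool's x, y, z in cm, a list of three; "turn": the turn about the tool's z in rad; "grip": the opening, from 0 (shut) to 1 (fully open). A call has 1 to 8 rows; each row is the pose to reach, as a shift and turn from the pose commanded when the call began, along the tool's axes at that moment; what a row does not reach only later rows make up. A row lasts 1/10 s, in which the tool goes at most 50 mm and 8.59 degrees, less where a joint would pass 70% of its speed; a pose out of reach is approached as far as the arm can. A call with a gripper value outside its range is refused whole. The fingers move at their own pace and stop on an object; the grip force is fixed at half the most. Time passes only in rows, so rows that repeat a pose let the fingers close. It gives the time, the measured TCP pose, the force, the opening and the grip force at its end, in the units of the state.
- ctrl.state(): the state, without advancing time (a new reading comes with each control period).
- ctrl.snapshot(name): name is "scene" or "top" or "wrist"; returns the picture (420x560x3 uint8, red, green, blue); there is no depth.
- ctrl.camera_params(name): a dict with "fx", "fy", "cx", "cy" (pixels), "rvec" (rotation vector, rad) and "tvec" (3), from world to camera coordinates, as OpenCV has them. Camera axes: x right, y down, z forward; pixel columns grow to the right and rows downward; lengths in mm; the calibration is good to about 2 mm. The wrist camera is an equidistant fisheye: a pixel r from the principal point sees the ray r / f radians off the axis. A picture is of the moment at which its call begins: read the wrist's pose just before it. camera_params takes no time and is no camera call; for the wrist camera it gives the pose at the moment of the call.
- ctrl.finish_job(): hands the job in; it is judged then, once.
The state is a dict: "clock": time; "joint_positions": joint angles; "joint_vel": joint speeds; "effort": joint torques, N m; "position": TCP position; "orientation": TCP orientation; "contact_force": force on the tool from outside, world axes, zero at the start; "moment": the same for the moment, N m; "width": opening from 0.0 (shut) to 1.0 (fully open); "finger_force": force on a finger pad.
Only numpy, scipy, OpenCV 4.12 (cv2) and the standard library are available. Lean on these libraries where they do the work, as an engineer would, in place of code of your own. Each camera call takes 0.05 s, during which the arm holds its last target. There are 200 camera calls.

### The job

Close up the blue bit case on the bench: push the upright bit rack over towards the lid until it lies flat in its bay, then swing the lid over it and press it fully shut. Only push with the fingertips - do not grip the rack or the lid, do not lift the case or shove it about, and leave the bin, the jar and the brush where they are. Finish with the hand clear.

Things in the scene. Friction and masses are not known exactly. Their poses are not given: they have to be found in the camera images.
- case: Blue plastic tray 190 (its x) x 280 (its y) mm, rim 58 mm high, loose on rubber feet, 1.7 kg in all. Origin: centre of its underside. Its +x side carries the lid hinge and faces left of the robot within 25 deg; a carrying handle sticks out 33 mm at the -x side, 40 mm up. The -x half holds sockets, all below the rim; the +x half is the bay for the folded rack.
- bit_rack (a joint): Rack hinge, rad: 0 = folded flat in its bay (stop), 1.57 = upright (stop 1.60). Black plate 236 mm wide, 88 mm from hinge to free edge, 7 mm thick, with steel bits. From upright it folds over to the case's +x side, towards the lid hinge. Friction hinge (0.1 N m): stays where left, must be pushed all the way down, does not spring back. Folded, its upper face is 43 mm above the bench.
- rack_hinge (a point): Middle of the rack's hinge line, at case x = -6 mm, 43 mm above the bench; the line runs along the case's y. Turns with the rack: its +x runs from hinge to free edge, its z is the normal of the face with the bits, which looks to the case's -x side when upright and up when folded.
- rack_edge (a point): Middle of the rack's free edge on the bits' face, 88 mm from the hinge (131 mm above the bench when upright). The outer 20 mm of the face are bare but for a 3 mm lip at the very edge; nearer the hinge the bits and two cross ribs, 12 and 43 mm from it, stand up to 10 mm above the face (the rib at 43 mm: 8 mm, 7 mm wide).
- lid (a joint): Lid hinge, rad: 0 = shut on the rim (stop), 1.57 = upright, starts leaning back at 1.7 to 1.9 (stop 1.95). Friction hinge (0.38 N m): stays at any angle, must be pushed all the way down, does not lock or spring back. It cannot shut while the rack is up: it runs against it.
- lid_hinge (a point): Middle of the lid's hinge line, at case x = +98 mm, 58 mm above the bench; the line runs along the case's y. Turns with the lid: its -x runs from hinge to free edge, its z is the outward normal of the lid's outer face (up when shut).
- lid_edge (a point): Middle of the lid's free edge on its outer face: 193 mm from the hinge line along the lid and 24 mm out along the outward normal. The lid is a shell 280 mm wide, 190 mm long, 24 mm thick over its walls, 0.25 kg, open on the inside; shut, its outer face is 82 mm above the bench.
- parts_bin: Bystander: blue open bin 90 x 130 x 65 mm with screws, origin at the centre of its underside. Leave it alone.
- grease_jar: Bystander: white jar with black cap, 52 mm across, 75 mm tall, origin at the centre of its underside. Leave it alone.
- bench_brush: Bystander: flat brush with a wooden handle, about 170 mm long, lying on the bench behind the open lid; origin under its middle. Leave it alone.

How it is judged (in metres and radians):
On the way, in this order (a step that is already met when the one before it is completed fails the run):
1. the bit rack is folded flat into its bay while the lid still stands open (value of joint bit_rack below 0.05 rad and value of joint lid above 1 rad), for 0.2 s.
2. the lid is swung over and shut (value of joint lid below 0.025 rad and value of joint bit_rack below 0.06 rad), for 0.2 s.
At the end, for the whole second after the job is handed in: The rack lies flat (within 0.06 rad), the lid is shut on the rim (within 0.025 rad, about 5 mm at its edge), the case stands level and at rest within 50 mm of where it stood, and bin, jar and brush are within 30 mm of their places (all of step 2 and value of joint lid above -0.03 rad and linear speed of case below 0.01 m/s and angle between case's own z axis and vertical below 0.03 rad and distance of case from where it was at the start of the episode below 0.05 m and distance of each of parts_bin, grease_jar, bench_brush from where it was at the start of the episode below 0.03 m); the robot touches nothing.
It fails at once if the case is lifted or tipped (underside 20 mm up or leaning 0.15 rad) (height (world z) of case above 0.02 m or angle between case's own z axis and vertical above 0.15 rad).
It fails at once if the case is shoved more than 50 mm (distance of case from where it was at the start of the episode above 0.05 m).
It fails at once if the rack or the lid is taken between the fingers ((x of the grasp point in the frame of rack_hinge between 0 and 0.088 m and y of the grasp point in the frame of rack_hinge between -0.118 and 0.118 m and z of the grasp point in the frame of rack_hinge between -0.007 and 0 m) or (x of the grasp point in the frame of lid_hinge between -0.193 and -0.003 m and y of the grasp point in the frame of lid_hinge between -0.14 and 0.14 m and z of the grasp point in the frame of lid_hinge between 0.001 and 0.023 m)).
It fails at once if the bin, the jar or the brush is moved more than 30 mm (distance of any of parts_bin, grease_jar, bench_brush from where it was at the start of the episode above 0.03 m).
It also fails if it takes over 56 s, if anything falls off the work surface, if the arm or the gripper's body presses on something with over 40 N, if the wrist force passes 120 N, or if a joint passes its speed limit or range.

## Working session

There is one attempt and no reset: what is moved stays moved. The work goes in short steps, Python scripts to look and compute and a shell command to move; the robot and the scene stay as the last step left them, time stands still between calls to the robot, and variables do not carry over. Pictures are saved under pics/ and viewed, at most 10 in all, crops included, and the job is handed in when it is done.

```bash
mkdir -p pics; ls
python3 - <<'E'
from plant import ctrl
import cv2,numpy as np
s=ctrl.state(); print({k:np.round(v,3).tolist() for k,v in s.items()})
a=ctrl.snapshot("scene"); b=ctrl.snapshot("top")
cv2.imwrite("pics/s.png",a[:,:,::-1]); cv2.imwrite("pics/t.png",b[:,:,::-1])
for n in("scene","top"): print(n,{k:np.round(v,4).tolist() for k,v in ctrl.camera_params(n).items()})
E
```

```text
pics
{'clock': 0.0, 'joint_positions': [1.108, 0.492, 1.559, 0.0, 1.092, -0.106], 'joint_vel': [-0.001, -0.001, -0.001, 0.001, 0.003, -0.001], 'effort': [-0.001, -61.265, -25.82, 0.069, 0.048, -0.0], 'position': [218.162, 585.412, 214.059], 'orientation': [0.177, 0.984, -0.001, -0.0], 'contact_force': [0.122, 0.642, 0.14], 'moment': [-0.013, 0.051, -0.009], 'finger_force': 0.0, 'width': 0.997}
scene {'fx': 486.1972, 'fy': 486.1972, 'cx': 273.3138, 'cy': 221.899, 'rvec': [2.3825, 0.8213, -0.2493], 'tvec': [-462.3624, -223.3379, 1424.9948]}
top {'fx': 416.4854, 'fy': 416.4854, 'cx': 275.6694, 'cy': 205.3313, 'rvec': [2.1442, -2.1982, 0.1439], 'tvec': [40.7011, 559.7504, 902.4429]}
```

View pics/s.png

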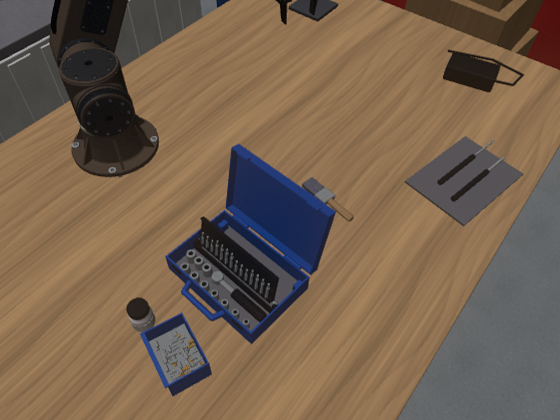

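View pics/t.png

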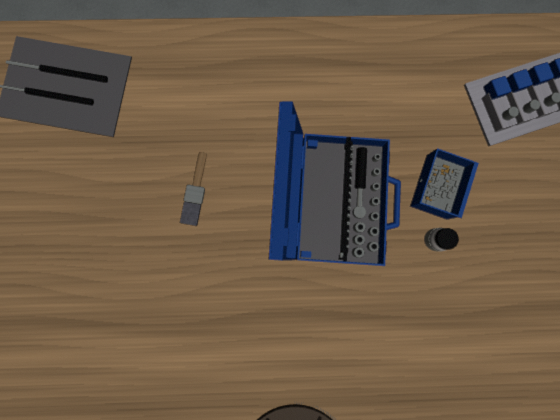

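The scene view shows the open case at about (245,270), with the jar and bin lower left and the brush behind the lid. In the top view the -x rim corners are near (388,138) and (385,264), the hinge side is at about column 300, and the lid leans left to about columns 272-290.

```bash
cat > h.py <<'E'
import numpy as np,cv2
from plant import ctrl
def P(n):
    c=ctrl.camera_params(n); K=np.array([[c['fx'],0,c['cx']],[0,c['fy'],c['cy']],[0,0,1]])
    return K,cv2.Rodrigues(np.array(c['rvec'],float))[0],np.array(c['tvec'],float)
def cast(n,uv,z):
    K,R,t=P(n); d=R.T@np.linalg.solve(K,[*uv,1]); o=-R.T@t
    return o+d*(z-o[2])/d[2]
def proj(n,X):
    K,R,t=P(n); q=K@(R@np.array(X,float)+t); return q[:2]/q[2]
E
python3 - <<'E'
from h import *
b=cv2.imread("pics/t.png"); hsv=cv2.cvtColor(b,cv2.COLOR_BGR2HSV)
m=cv2.inRange(hsv,(105,120,40),(130,255,255)); m[:,:250]=0; m[:,410:]=0
n,l,st,_=cv2.connectedComponentsWithStats(m); print(st[st[:,4]>50])
# rim -x edge: rightmost blue pixel per row, away from handle
for r in list(range(132,176,6))+list(range(236,270,4)):
    x=np.where(m[r])[0]; print(r,x.min() if len(x) else None,x.max() if len(x) else None,end=' | ')
c=b[90:280,250:420]; cv2.imwrite("pics/c.png",cv2.resize(c,None,fx=3.1,fy=3.1,interpolation=cv2.INTER_CUBIC))
E
```

```text
[[     0      0    560    420 229588]
 [   269    102    131    164   5549]
 [   301    251     10      7     63]]
132 278 301 | 138 277 371 | 144 277 388 | 150 277 388 | 156 276 388 | 162 276 388 | 168 275 387 | 174 275 387 | 236 271 385 | 240 270 385 | 244 270 385 | 248 270 385 | 252 270 385 | 256 269 384 | 260 309 384 | 264 368 384 | 268 None None |
```

View pics/c.png

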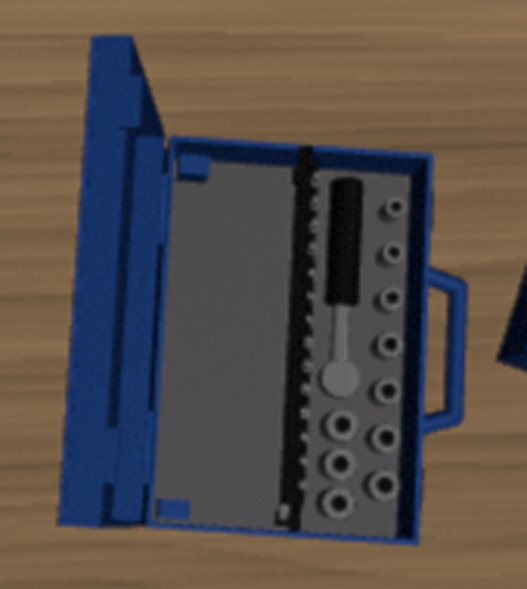

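The crop shows the rim corners at full-image pixels (389.7,139.7), (384.8,265.5), (304.8,133.9) and (298.4,259.7). The lid's outer edge corners are near (279.4,101.6) and (269.4,259).

Run:
```python
from h import *
px=[(389.7,139.7),(384.8,265.5),(304.8,133.9),(298.4,259.7)]
A,B,C,D=[cast("top",p,58)[:2] for p in px]
print(A,B,C,D, np.linalg.norm(A-B),np.linalg.norm(A-C),np.linalg.norm(C-D))
ex=((C+D)-(A+B)); ex/=np.linalg.norm(ex); ey=(B-A)+(D-C); ey/=np.linalg.norm(ey)
yaw=np.mean(np.unwrap([np.arctan2(ex[1],ex[0]),np.arctan2(-ey[0],ey[1])])) ; print("yaw",yaw,np.arctan2(ex[1],ex[0]))
ey0=np.array([-np.sin(yaw),np.cos(yaw)]);ex0=np.array([np.cos(yaw),np.sin(yaw)])
o=(A+B+C+D)/4; print("origin",o)
W=lambda x,y,z:[*(o+x*ex0+y*ey0),z]
for q in[(-95,-140,58),(-95,140,58),(-6,0,131)]: print(proj("top",W(*q)),proj("scene",W(*q)))
for th in(1.7,1.75,1.8,1.85,1.9):
    x=98-193*np.cos(th)+24*np.sin(th); z=58+193*np.sin(th)+24*np.cos(th)
    print(th,round(x),round(z),proj("top",W(x,-140,z)),proj("top",W(x,140,z)),proj("scene",W(x,140,z)))
# target TCPs in tool axes of present pose
s=ctrl.state(); from scipy.spatial.transform import Rotation as Ro
R=Ro.from_quat(s['orientation']).as_matrix(); print(R.round(3))
ty=R[:2,1]; a=np.arctan2(ey0[1],ey0[0])-np.arctan2(ty[1],ty[0]); print("tool z turn to case y:",-a,"mod pi", (-a+np.pi/2)%np.pi-np.pi/2)
for q in[(-55,0,215),(-55,0,114)]: print(W(*q), (R.T@(np.array(W(*q))-s['position'])/10).round(2))
```

```text
[ 698.75610527 -230.7379893 ] [ 421.61447164 -204.26431559] [715.9857547  -41.65933533] [438.85355703 -18.50478749] 278.40319770222163 189.86205046482326 278.09780306983066
yaw 1.4802974947807674 1.4790979060211336
origin [ 568.80247216 -123.79160693]
[389.81884183 139.30877681] [249.78515976 334.64571514]
[385.50759851 265.86840769] [163.90699312 256.90322467]
[354.04536028 194.09181911] [231.86135631 251.21223736]
1.7 147 246 [285.03665411 101.32262575] [274.81084635 260.03583762] [234.54116963 145.29955142]
1.75 156 244 [279.74227759 101.50513424] [269.31369756 259.65397974] [237.57403135 144.03425199]
1.8 165 240 [274.56153518 101.78559934] [263.94365597 259.27636312] [240.53412074 142.96511009]
1.85 174 237 [269.51543427 102.16162325] [258.72275331 258.90459641] [243.41301114 142.09212429]
1.9 183 233 [264.6236881 102.6302739] [253.67157113 258.54021423] [246.2028965  141.41447246]
[[-0.937  0.349 -0.   ]
 [ 0.349  0.937 -0.001]
 [ 0.    -0.001 -1.   ]]
tool z turn to case y: -1.8370702179330298 mod pi 1.3045224356567635
[np.float64(563.8318278523218), np.float64(-178.56653454323796), 215] [-5.907e+01 -5.952e+01 -4.000e-02]
[np.float64(563.8318278523218), np.float64(-178.56653454323796), 114] [-59.07 -59.51  10.06]
```

```bash
python3 -m pendant '{"translation":[[0,0,-5],[0,0,-10],[-4,-4,-10],[-7,-7,-10],[-10,-10,-10],[-14,-14,-10],[-17,-17,-10],[-20,-20,-10]],"turn":[0,0,0,0,0,0,0,0],"grip":[0,0,0,0,0,0,0,0]}'
python3 -m pendant '{"translation":[[-4,-4,0],[-7,-7,0],[-11,-11,0],[-15,-15,0],[-18,-18,0],[-22,-22,0],[-26,-26,0],[-29,-29,0]],"turn":[0.15,0.3,0.45,0.6,0.75,0.9,1.05,1.2],"grip":[0,0,0,0,0,0,0,0]}'
cat > go.py <<'E'
import sys; from h import *
from scipy.spatial.transform import Rotation as Ro
o=np.array([568.8,-123.8]);yaw=1.48
M=np.array([[np.cos(yaw),-np.sin(yaw),0],[np.sin(yaw),np.cos(yaw),0],[0,0,1]])
s=ctrl.state(); R=Ro.from_quat(s['orientation']).as_matrix()
print("tcp in case",(M.T@(np.array(s['position'])-[*o,0])).round(1),"F case",(M.T@np.array(s['contact_force'])).round(1),"t",s['clock'])
C=R.T@M; print("tool y in case",(M.T@R[:,1]).round(3))
a=np.arctan2(*(M.T@R[:,1])[[0,1]]); print("turn",a-np.pi*np.round(a/np.pi),"or neg")
for q in sys.argv[1:]:
    q=np.array(eval(q),float); print(q,(C@(q-M.T@(np.array(s['position'])-[*o,0]))/10).round(2))
E
python3 go.py "(-55,0,314)" "(-55,0,114)"
```

```text
clock: 0.9
position: [336.1, 326.3, 314.6]
orientation: [0.177, 0.984, -0.0, 0.0]
contact_force: [1.6, 0.0, 0.8]
width: 0.382
finger_force: 0.0
clock: 1.7
position: [502.0, -36.6, 314.6]
orientation: [0.704, 0.71, 0.0, -0.0]
contact_force: [0.3, 0.1, -0.1]
width: -0.002
finger_force: 0.0
tcp in case [ 80.7  74.4 314.6] F case [ 0.1 -0.2 -0.1] t 1.7
tool y in case [ 0.098 -0.995 -0.   ]
turn -0.09830712983608425 or neg
[-55.   0. 314.] [-14.24   6.08   0.05]
[-55.   0. 114.] [-14.24   6.08  20.05]
```

```bash
python3 -m pendant '{"translation":[[-4,2,0],[-8,3.5,0],[-12,5,0],[-14.2,6.1,0],[-14.2,6.1,5],[-14.2,6.1,10],[-14.2,6.1,15],[-14.2,6.1,19.5]],"turn":[0.1,0.1,0.1,0.1,0.1,0.1,0.1,0.1],"grip":[0,0,0,0,0,0,0,0]}'
python3 go.py "(-20,0,117)" "(0,0,116)" "(20,0,108)" "(36,0,96)"
python3 - <<'E'
from h import *
cv2.imwrite("pics/s2.png",ctrl.snapshot("scene")[100:350,130:380,::-1].repeat(2,0).repeat(2,1))
E
```

```text
clock: 2.5
position: [564.0, -175.4, 117.3]
orientation: [0.737, 0.676, -0.0, -0.001]
contact_force: [1.4, 0.4, 0.4]
width: 0.003
finger_force: 0.0
tcp in case [-5.190e+01  1.000e-01  1.173e+02] F case [ 0.5 -1.4  0.4] t 2.5
tool y in case [ 0.005 -1.    -0.001]
turn -0.004600873185994558 or neg
[-20.   0. 117.] [3.18 0.03 0.03]
[  0.   0. 116.] [5.18 0.04 0.13]
[ 20.   0. 108.] [7.18 0.05 0.93]
[36.  0. 96.] [8.78 0.05 2.13]
```

View pics/s2.png

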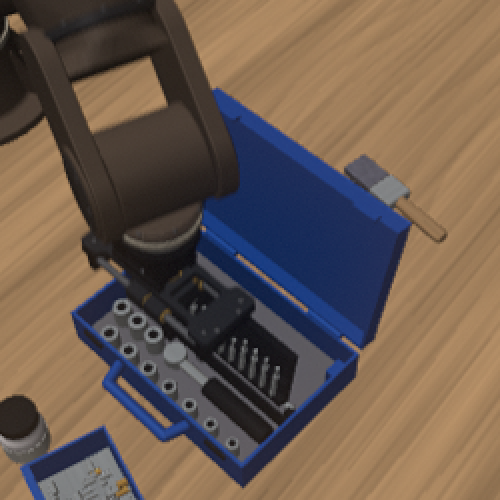

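The fingertips are behind the rack on the socket side, near the middle of its width. Tool x now points along case +x, so I can push.

```bash
python3 -m pendant '{"translation":[[2,0,0],[3.2,0,0],[4.2,0,0],[5.2,0,0.1],[6.2,0,0.4],[7.2,0,0.9],[8,0,1.5],[8.8,0,2.2]],"turn":[0,0,0,0,0,0,0,0],"grip":[0,0,0,0,0,0,0,0]}'
python3 go.py "(45,0,82)" "(50,0,68)" "(50,0,55)"
```

```text
clock: 3.35
position: [572.3, -87.3, 97.2]
orientation: [0.737, 0.676, 0.0, 0.0]
contact_force: [-0.2, 0.5, 0.6]
width: 0.006
finger_force: 0.5
tcp in case [36.7 -0.2 97.2] F case [0.4 0.3 0.6] t 3.35
tool y in case [ 0.005 -1.     0.   ]
turn -0.004877396977953197 or neg
[45.  0. 82.] [ 0.83 -0.01  1.52]
[50.  0. 68.] [ 1.33 -0.01  2.92]
[50.  0. 55.] [ 1.33 -0.01  4.22]
```

```bash
python3 -m pendant '{"translation":[[0.5,0,0.8],[0.9,0,1.6],[1.2,0,2.3],[1.3,0,3],[1.3,0,3.5],[1.3,0,3.9],[1.3,0,4.2],[1.3,0,4.3]],"turn":[0,0,0,0,0,0,0,0],"grip":[0,0,0,0,0,0,0,0]}'
python3 go.py
python3 - <<'E'
from h import *
cv2.imwrite("pics/s3.png",ctrl.snapshot("scene")[100:350,130:380,::-1].repeat(2,0).repeat(2,1))
E
```

```text
clock: 4.15
position: [573.3, -73.8, 54.4]
orientation: [0.737, 0.676, 0.001, -0.001]
contact_force: [0.5, 11.0, 3.9]
width: 0.005
finger_force: 6.0
tcp in case [50.2  0.1 54.4] F case [11.1  0.5  3.9] t 4.15
tool y in case [ 0.004 -1.    -0.   ]
turn -0.004211910389918305 or neg
```

View pics/s3.png

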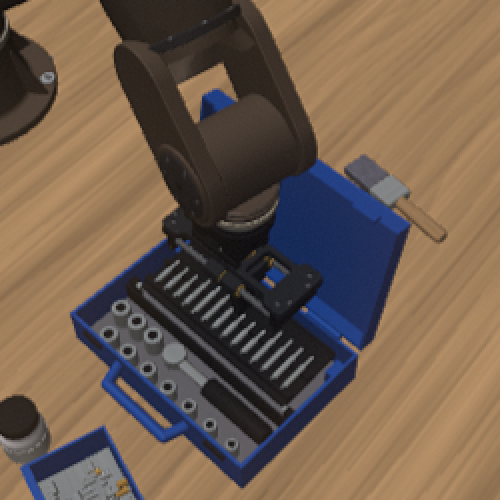

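The rack is nearly flat under the fingertips. I'll press further down, watching the force.

```bash
python3 -m pendant '{"translation":[[0.2,0,0.2],[0.3,0,0.4],[0.3,0,0.5],[0.3,0,0.5]],"turn":[0,0,0,0],"grip":[0,0,0,0]}'; python3 go.py
```

```text
clock: 4.6
position: [573.5, -72.2, 49.3]
orientation: [0.737, 0.676, -0.0, -0.0]
contact_force: [0.3, 0.2, -1.1]
width: 0.003
finger_force: 0.2
tcp in case [51.8 -0.  49.3] F case [ 0.2 -0.2 -1.1] t 4.6
tool y in case [ 0.005 -1.    -0.   ]
turn -0.004576279083156276 or neg
```

```bash
python3 -m pendant '{"translation":[[0,0,0.2],[0,0,0.3],[0,0,0.4],[0,0,0.5],[0,0,0.5]],"turn":[0,0,0,0,0],"grip":[0,0,0,0,0]}'; python3 go.py
```

```text
clock: 5.1
position: [573.6, -72.0, 44.5]
orientation: [0.737, 0.676, 0.0, -0.0]
contact_force: [0.5, 0.7, -0.2]
width: 0.007
finger_force: 0.5
tcp in case [52.  -0.  44.5] F case [ 0.7 -0.5 -0.2] t 5.1
tool y in case [ 0.005 -1.    -0.   ]
turn -0.004796988717686634 or neg
```

```bash
python3 -m pendant '{"translation":[[0,0,0.2],[0,0,0.3],[0,0,0.4],[0,0,0.5],[0,0,0.5]],"turn":[0,0,0,0,0],"grip":[0,0,0,0,0]}'; python3 go.py
```

```text
clock: 5.6
position: [573.8, -72.0, 42.7]
orientation: [0.737, 0.676, 0.001, 0.001]
contact_force: [-11.6, 2.6, 38.0]
width: 0.005
finger_force: 20.5
tcp in case [52.1 -0.3 42.7] F case [ 1.6 11.8 38. ] t 5.6
tool y in case [ 0.005 -1.     0.002]
turn -0.005011458581866801 or neg
```

It hits a hard stop at 43 mm, so the rack is flat. Now I'll lift out and go over behind the lid.

```bash
python3 -m pendant '{"translation":[[-0.2,0,-3],[-2,0,-7],[-4,0,-12],[-4,0,-17],[-4,0,-22],[-4,0,-26.5],[-4,0,-28.5],[-4,0,-28.5]],"turn":[0,0,0,0,0,0,0,0],"grip":[0,0,0,0,0,0,0,0]}'
python3 -m pendant '{"translation":[[5,0,0],[10,0,0],[15,0,0],[19,0,0],[19,0,0],[19,0,0]],"turn":[0,0,0,0,0,0],"grip":[0,0,0,0,0,0]}'
python3 go.py "(195,0,225)"
python3 - <<'E'
from h import *
cv2.imwrite("pics/s4.png",ctrl.snapshot("scene")[100:350,130:380,::-1].repeat(2,0).repeat(2,1))
E
```

```text
clock: 6.4
position: [570.7, -112.2, 327.8]
orientation: [0.737, 0.676, 0.001, 0.002]
contact_force: [-0.1, -0.3, -0.8]
width: 0.007
finger_force: 0.0
clock: 7.0
position: [586.1, 78.0, 323.1]
orientation: [0.736, 0.677, -0.001, -0.001]
contact_force: [0.2, -0.5, -0.2]
width: 0.006
finger_force: 0.0
tcp in case [202.5   1.1 323.1] F case [-0.5 -0.2 -0.2] t 7.0
tool y in case [ 0.007 -1.    -0.002]
turn -0.006622736902436532 or neg
[195.   0. 225.] [-0.75  0.12  9.81]
```

View pics/s4.png

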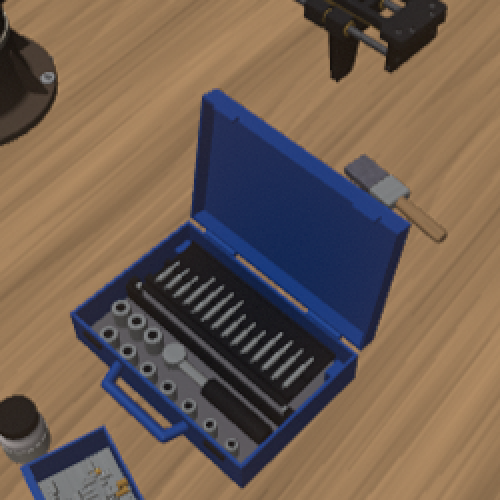

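The rack lies flat in its bay, the lid still stands open at the same place, and the hand is clear behind it. Next I go down and push the lid over.

```bash
python3 -m pendant '{"translation":[[0,0,4],[0,0,8],[0,0,10.5],[0,0,10.5],[-1.5,0.1,10.5],[-3,0.1,10.5],[-4.5,0.1,10.5],[-6,0.1,10.5]],"turn":[0,0,0,0,0,0,0,0],"grip":[0,0,0,0,0,0,0,0]}'
python3 go.py "(132,0,218)" "(104,0,218)" "(72,0,215)" "(42,0,204)"  "(13,0,188)"
```

```text
clock: 7.85
position: [582.5, 15.9, 220.9]
orientation: [0.737, 0.676, 0.001, 0.001]
contact_force: [-0.4, 2.8, 1.8]
width: 0.004
finger_force: 1.4
tcp in case [140.4  -1.  220.9] F case [2.8 0.6 1.8] t 7.85
tool y in case [ 0.004 -1.     0.002]
turn -0.0040713915077028595 or neg
[132.   0. 218.] [-0.84 -0.11  0.29]
[104.   0. 218.] [-3.64 -0.12  0.29]
[ 72.   0. 215.] [-6.84 -0.13  0.59]
[ 42.   0. 204.] [-9.84 -0.15  1.69]
[ 13.   0. 188.] [-12.74  -0.16   3.29]
```

```bash
python3 -m pendant '{"translation":[[-1.5,0,0.2],[-3,0,0.3],[-4.5,0,0.3],[-6,0,0.4],[-7.5,0,0.8],[-9,0,1.3],[-10.5,0,2],[-11.5,0,2.6]],"turn":[0,0,0,0,0,0,0,0],"grip":[0,0,0,0,0,0,0,0]}'
python3 go.py "(13,0,188)" "(-12,0,166)" "(-32,0,140)" "(-48,0,111)" "(-58,0,85)"
```

```text
clock: 8.65
position: [572.2, -98.6, 192.9]
orientation: [0.737, 0.676, -0.0, 0.0]
contact_force: [0.4, 0.2, 3.4]
width: 0.006
finger_force: 1.1
tcp in case [ 25.4  -1.1 192.9] F case [ 0.2 -0.3  3.4] t 8.65
tool y in case [ 0.004 -1.    -0.   ]
turn -0.004300899002400271 or neg
[ 13.   0. 188.] [-1.24 -0.12  0.49]
[-12.   0. 166.] [-3.74 -0.13  2.69]
[-32.   0. 140.] [-5.74 -0.14  5.29]
[-48.   0. 111.] [-7.34 -0.14  8.19]
[-58.   0.  85.] [-8.34 -0.15 10.79]
```

```bash
python3 -m pendant '{"translation":[[-1.3,-0.1,0.7],[-2.6,-0.1,1.7],[-3.8,-0.1,2.8],[-4.8,-0.1,4.1],[-5.8,-0.1,5.4],[-6.6,-0.1,6.8],[-7.3,-0.1,8.2],[-7.7,-0.1,9.3]],"turn":[0,0,0,0,0,0,0,0],"grip":[0,0,0,0,0,0,0,0]}'
python3 go.py "(-58,0,81)"
```

```text
clock: 9.45
position: [564.6, -174.2, 99.1]
orientation: [0.737, 0.676, -0.0, -0.0]
contact_force: [-0.2, -0.1, 1.4]
width: 0.006
finger_force: 0.5
tcp in case [-50.6  -0.4  99.1] F case [-0.1  0.2  1.4] t 9.45
tool y in case [ 0.005 -1.    -0.001]
turn -0.0045805902435054335 or neg
[-58.   0.  81.] [-0.74 -0.04  1.81]
```

```bash
python3 -m pendant '{"translation":[[-0.3,0,0.6],[-0.6,0,1.1],[-0.7,0,1.5],[-0.7,0,1.7],[-0.7,0,1.8],[-0.7,0,1.9],[-0.7,0,1.9]],"turn":[0,0,0,0,0,0,0],"grip":[0,0,0,0,0,0,0]}'
python3 go.py
```

```text
clock: 10.15
position: [564.4, -180.6, 82.2]
orientation: [0.737, 0.676, 0.0, 0.0]
contact_force: [-0.7, -0.3, 4.0]
width: 0.003
finger_force: 2.0
tcp in case [-57.   -0.8  82.2] F case [-0.3  0.6  4. ] t 10.15
tool y in case [ 0.005 -1.     0.001]
turn -0.005056997290531218 or neg
```

```bash
python3 -m pendant '{"translation":[[0,0,0.2],[0,0,0.3],[0,0,0.4],[0,0,0.4]],"turn":[0,0,0,0],"grip":[0,0,0,0]}'
python3 go.py
```

```text
clock: 10.55
position: [564.6, -180.8, 81.5]
orientation: [0.737, 0.676, 0.001, 0.001]
contact_force: [-11.6, 2.9, 39.8]
width: 0.005
finger_force: 20.0
tcp in case [-57.1  -1.   81.5] F case [ 1.8 11.8 39.8] t 10.55
tool y in case [ 0.005 -1.     0.003]
turn -0.005239039561536263 or neg
```

It hits a hard stop at 82 mm, so the lid is shut. I'll lift clear and check.

```bash
python3 -m pendant '{"translation":[[0,0,-2],[0,0,-6],[0,0,-11],[0,0,-16],[5,0,-21],[10,0,-24],[15,0,-24],[20,0,-24]],"turn":[0,0,0,0,0,0,0,0],"grip":[0,0,0,0,0,0,0,0]}'
python3 -m pendant '{"translation":[[5,0,0],[10,0,0],[13,0,0],[15,0,0],[15,0,0],[15,0,0]],"turn":[0,0,0,0,0,0],"grip":[0,0,0,0,0,0]}'
python3 - <<'E'
from h import *
cv2.imwrite("pics/s5.png",ctrl.snapshot("scene")[:,:,::-1])
E
```

```text
clock: 11.35
position: [579.4, -4.5, 317.8]
orientation: [0.737, 0.676, 0.001, 0.001]
contact_force: [1.0, 0.3, 0.1]
width: 0.002
finger_force: 0.0
clock: 11.95
position: [591.9, 143.5, 315.7]
orientation: [0.737, 0.676, -0.0, -0.0]
contact_force: [0.1, -0.3, -0.3]
width: 0.006
finger_force: 0.0
```

View pics/s5.png

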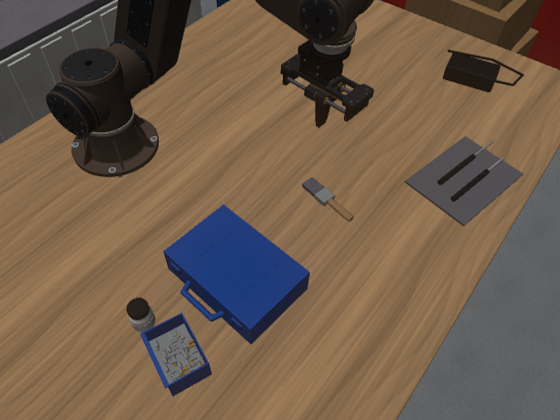

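The case is shut flat and in its place, with its centre at about (237,270). The bin, jar and brush have not moved and the hand is clear.

```bash
python3 -c "
from plant import ctrl
print(ctrl.finish_job())"
```

```text
the job is handed in; nothing more can be done
None
```

I folded the rack flat, pressed the lid fully shut and handed the job in at about 12 s with the hand clear; in the last picture the case, bin, jar and brush are where they started, and the hand-in returned no verdict.

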